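Put the battery bench back in order

ROBOT

A 6-joint arm with a two-finger parallel gripper is mounted at the origin on the work surface. World frame = base frame: x ahead of the robot, y to its left, z up, the work surface at z = 0. Lengths are in m, angles in rad, forces in N, time in s.
With the tool pointing down it reaches from about 0.35 to 0.975 m from the base axis. Payload 4.9 kg.
Tool frame: the origin (TCP) lies between the finger pads; the fingertips stand 17 mm ahead of it and the grasp point (between the pads) lies 2 mm behind it (manip.nose_length is the distance from the TCP to the fingertips, in m); z points along the fingers, y is the line along which they close (so a half turn about z gives the same grasp; the last joint's range is limited). The gripper opens to 85 mm and grips with 20 to 120 N. Pads are 22 mm wide; open, the fingers measure 114 mm over their backs; the gripper's body (76 mm by 85 mm) begins 54 mm behind the grasp point. The pads swing forward as they close: fully open they stand 13 mm farther back than shut.
Start: joints at [1.077, 0.053, 1.613, -0, 1.476, -0.119], TCP at [0.229, 0.582, 0.248] pointing down, gripper open.
Joint ranges: [-3.01, 3.01], [-1.01, 2.22], [0.06, 2.58], [-1.02, 4.17], [0.09, 2.62], [-3.14, 3.14]. Speed limits (rad/s): [2.57, 2.57, 3.14, 3.14, 3.14, 3.14].

INTERFACE

Orientations are given as a unit quaternion [w, x, y, z].
In Python, from plant import manip gives the robot as it stands. The module is installed in compiled form; this text tells all that it offers.
- The arm moves only by the tool apply_moves, never from a script. Its argument "moves" is a list of rows, each a list of 3 entries, a list of its own where there are three numbers: the turn, a rotation vector about the tool's x, y, z in rad, then the shift along the tool's x, y, z in cm, then the closure, from -1 (fully open) to 1 (shut), so that 0 is half open. A call has 1 to 20 rows; each row is the pose to reach, as a shift and turn from the pose commanded when the call began, along the tool's axes at that moment; what a row does not reach only later rows make up. A row lasts 1/10 s, in which the tool goes at most 50 mm and 8.59 degrees, less where a joint would pass 70% of its speed; a pose out of reach is approached as far as the arm can. A call with a gripper value outside its range is refused whole. The fingers move at their own pace and stop on an object; the grip force is fixed at half the most. Time passes only in rows, so rows that repeat a pose let the fingers close. It gives the time, the measured TCP pose, the force, the opening and the grip force at its end, in the units of the state.
- manip.state(): the state, without advancing time (a new reading comes with each control period).
- manip.grab_frame(name): name is "side" or "top"; returns a dict with "image" (400x640x3 uint8, red, green, blue), "K" (3x3 intrinsics, pixels), "rvec" (rotation vector, rad) and "tvec" (3), from world to camera coordinates, as OpenCV has them. Camera axes: x right, y down, z forward; pixel columns grow to the right and rows downward; lengths in m; the calibration is good to about 2 mm. A picture is of the moment at which its call begins. There is no depth.
- manip.job_done(): hands the job in; it is judged then, once.
Trained networks look in a picture, given as the dict that the camera call returned (one of the last four; its "shot" number tells which), for a name from the list of things; names that differ only in an ending like _2 or _b are one class to them, and where a whole thing is asked for, a point or a joint stands for the part that bears it (a point fixed in the world has none). Each returns a list of dicts, best first, with "score" (0 to 1); they miss things now and then, are a little off and sometimes report something else, mostly with a low value. They report only what shows in the picture. A call takes as long as a camera call. They do not tell look-alikes from the thing itself.
- manip.look_for(picture, label): "location" ([x, y, z] in m, in the coordinates of the camera as it stood for that picture, good to about 4 mm: the middle of the surface that is visible of it).
- manip.silhouettes(picture, label): "pixels" (400x640 bool, what is visible of it).
- manip.spot_point(picture, label): "location" ([x, y, z] in m, in the coordinates of the camera as it stood for that picture, good to about 4 mm: a listed point, or the origin of a listed thing).
The state is a dict: "time": time; "joint_pos": joint angles; "joint_vel": joint speeds; "joint_efforts": joint torques, N m; "tool_pos": TCP position; "tool_rot": TCP orientation; "contact_force": force on the tool from outside, world axes, zero at the start; "ft_torque": the same for the moment, N m; "gripper_width": opening from 0.0 (shut) to 1.0 (fully open); "grasp_force": force on a finger pad.
Only numpy, scipy, OpenCV 4.12 (cv2) and the standard library are available. Lean on these libraries where they do the work, as an engineer would, in place of code of your own. Each camera call takes 0.05 s, during which the arm holds its last target. There are 200 camera calls.

TASK

Put the blue spanner, the grey lead clamp and the brown rubber boot away, each lying flat on the cream pad that shows its own outline, centred over the outline and lined up with it (either way round will do). Stand the white canister upright on the steel tray, in free space, without letting it touch the red tin or the orange fuse box there, without shifting either of them, and without tipping the canister over. Do them in any order, and let go of everything at the end.

Things in the scene. Friction and masses are not known exactly. Their poses are not given: they have to be found in the camera images.
- spanner: Blue steel double open-ended spanner lying flat, 150 mm long, 9 mm thick; shank 14 mm wide for its middle 80 mm, heads 29 mm wide. Both ends are alike. Origin at the middle of its underside, x along its length, z up. About 90 g. Pinch it across the middle of the shank.
- boot: Brown rubber terminal boot, stiff, an oblong with round ends, 72 mm long (own x) by 34 mm wide (own y), 22 mm high with a round nub 24 mm across rising to 28 mm in the middle. Origin at the centre of its underside, z up. About 50 g. Grip it across its 34 mm width.
- clamp: Grey lead battery clamp terminal lying flat, 89 mm long along its own x (from -44.5 to +44.5 mm): a collar 38 mm across and 22 mm high with an open hole, centred at x = -16.5 mm, two short ears and a cross bolt at the -x end, and a cable block 22 mm wide and 18 mm high from x = 0 to +44.5 mm. Origin at the middle of its length on its underside, z up. About 140 g. Grip it across the block, 22 mm wide, at about x = +16 mm.
- canister: White plastic screw-top canister standing upright, 54 mm in diameter, 74 mm high; the ribbed lid is the top 18 mm, 53 mm in diameter. Origin at the centre of its underside, z up. About 160 g.
- pad_spanner: Pad with the blue outline of the spanner. Fixed, cream, 165 x 70 x 4 mm thick, with its long side along its own x; origin at the centre of its underside, top 4 mm above it. The outline is centred on it along x.
- pad_boot: Pad with the brown oblong outline of the boot. Fixed, cream, 165 x 70 x 4 mm thick, with its long side along its own x; origin at the centre of its underside, top 4 mm above it. The outline is centred on it along x.
- pad_clamp: Pad with the grey outline of the clamp (a ring with a block and ears). Fixed, cream, 165 x 70 x 4 mm thick, with its long side along its own x; origin at the centre of its underside, top 4 mm above it. The outline lies along x with its ring centred at x = -16.5 mm, so that the clamp's origin belongs over the pad's origin.
- tray: Dark steel tray, fixed, 110 mm (own x) by 340 mm (own y), rim 12 mm high, walls and floor 4 mm thick. Origin at the centre of its underside, so the inner floor is 4 mm above it. The red tin and the orange fuse box stand on it; there is always a gap for the canister, between them or beside one of them.
- tin: Low all-red tin, 56 mm in diameter, 28 mm high, loose on the tray. Origin at the centre of its underside.
- fusebox: Orange fuse box with a black top, 36 mm (own x) by 50 mm (own y), 29 mm high, loose on the tray. Origin at the centre of its underside.
Things that resemble listed ones, but are neither listed nor needed, are in the scene too. What is meant by the spanner is not turquoise or yellow, and is the smaller of those in its own colour.

How it is judged:
By the outcome, as a careful person would: the job done as asked, in the order asked, and still so for the second after the job is handed in, with the robot touching nothing.
It also fails if it takes over 112 s, if anything falls off the work surface, if the arm or the gripper's body presses on something with over 40 N, if the wrist force passes 120 N, or if a joint passes its speed limit or range.

## Working session

There is one attempt and no reset: what is moved stays moved. The work goes in short steps, Python scripts to look and compute and a tool call to move; the robot and the scene stay as the last step left them, time stands still between calls to the robot, and variables do not carry over. Pictures are saved under pics/ and viewed, at most 14 in all, crops included, and the job is handed in when it is done.

Besides the shell and the picture viewer there is one more tool, called by a JSON object that holds its "api" and its "payload", one argument or row to a line. apply_moves: Moves the arm, as the interface text tells. Its arguments: {"type":"object","properties":{"moves":{"type":"array"}},"required":["moves"]}

```bash
mkdir -p pics; cat > h.py <<'E'
import numpy as np, cv2
from plant import manip
def grab(n,save=None):
    f=manip.grab_frame(n)
    if save: cv2.imwrite('pics/'+save,f["image"][:,:,::-1])
    return f
def RT(f): return cv2.Rodrigues(np.array(f["rvec"],float))[0],np.array(f["tvec"],float).reshape(3)
def world(f,p):
    R,t=RT(f); return R.T@(np.array(p)-t)
def pix2w(f,uv,z):
    R,t=RT(f); uv=np.atleast_2d(np.array(uv,float)); d=np.c_[uv,np.ones(len(uv))]@np.linalg.inv(f["K"]).T@R
    c=-R.T@t; return c+d*((z-c[2])/d[:,2])[:,None]
def proj(f,P):
    return cv2.projectPoints(np.array(P,float).reshape(-1,1,3),np.array(f["rvec"],float),np.array(f["tvec"],float),np.array(f["K"],float),None)[0].reshape(-1,2)
E
python3 - <<'E'
from h import *
s=manip.state(); print(s)
for n in("top","side"):
    f=grab(n,n+"0.png"); R,t=RT(f); print(n,"cam",-R.T@t,"K",f["K"][0][0])
    for l in "spanner boot clamp canister pad_spanner pad_boot pad_clamp tray tin fusebox".split():
        r=manip.spot_point(f,l); print(l,[(round(x["score"],2),world(f,x["location"]).round(3).tolist()) for x in r[:4]])
E
```

```text
{'time': 0.0, 'joint_pos': array([ 1.07700528e+00,  5.33831781e-02,  1.61430816e+00,  3.03213070e-05,
        1.47597279e+00, -1.18986285e-01]), 'joint_vel': array([ 0.00028827, -0.00130372, -0.00016128,  0.00031317, -0.00032395,
       -0.00329619]), 'joint_efforts': array([-9.59396784e-04, -3.93675506e+01, -3.70180464e+01, -2.05807919e-04,
        7.04025166e-03,  2.32496791e-05]), 'tool_pos': array([0.22851132, 0.58109858, 0.24703819]), 'tool_rot': array([-3.26784464e-04,  1.86308713e-01,  9.82490708e-01, -9.82949539e-04]), 'contact_force': array([ 0.28881486, -0.35514016,  0.54279502]), 'ft_torque': array([-0.02338591, -0.02522052,  0.03372834]), 'grasp_force': 0.0, 'gripper_width': 0.9993906161628413}
top cam [0.34383524 0.0815743  1.49207907] K 516.6673233863476
spanner [(0.81, [0.353, 0.585, 0.002]), (0.66, [0.269, -0.217, 0.001]), (0.65, [0.487, 0.277, 0.005])]
boot [(0.52, [0.489, -0.0, -0.004])]
clamp [(0.48, [0.484, -0.131, 0.002])]
canister [(0.91, [0.478, -0.259, 0.001]), (0.64, [0.499, 0.129, -0.002])]
pad_spanner [(0.71, [0.446, 0.394, 0.002])]
pad_boot [(0.86, [0.499, 0.128, -0.003])]
pad_clamp [(0.96, [0.44, -0.397, -0.001])]
tray [(0.8, [0.69, -0.067, 0.0])]
tin []
fusebox [(0.6, [0.692, -0.184, 0.003])]
side cam [-0.35945905  0.91671688  1.13490754] K 470.8933849233616
spanner [(0.98, [0.207, 0.3, 0.004]), (0.88, [0.266, -0.217, -0.0]), (0.6, [0.35, 0.583, -0.004]), (0.52, [0.487, 0.281, -0.0])]
boot [(0.61, [0.689, -0.187, 0.001]), (0.43, [0.49, -0.004, 0.003])]
clamp []
canister [(0.17, [0.488, -0.004, 0.003])]
pad_spanner [(0.74, [0.442, 0.398, 0.002])]
pad_boot [(0.74, [0.494, 0.129, 0.002])]
pad_clamp [(0.48, [0.439, -0.401, 0.002])]
tray [(0.75, [0.682, -0.064, -0.001])]
tin []
fusebox [(0.57, [0.687, -0.187, 0.001])]
```

View pics/top0.png

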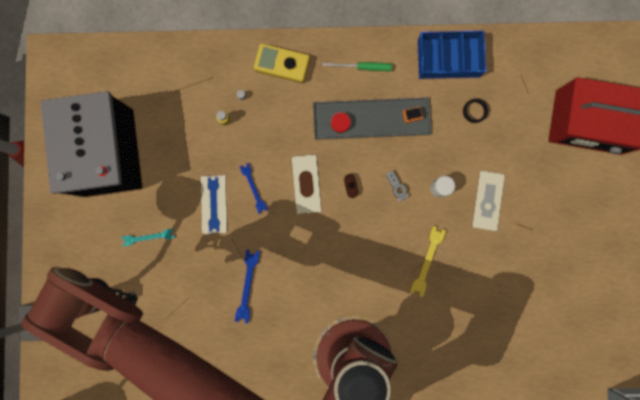

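View pics/side0.png

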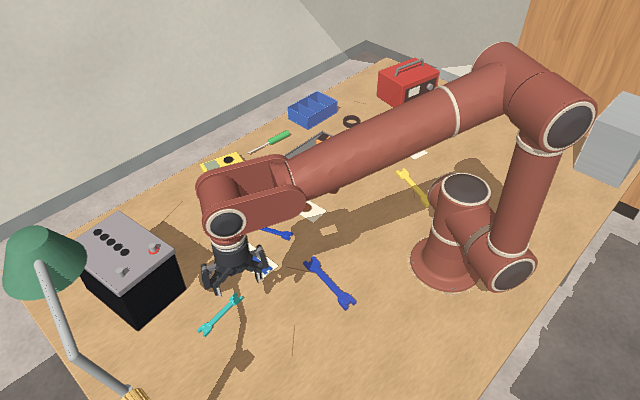

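Top view: the small blue spanner is at (254,188) and the larger one at (247,287). The boot is at (351,185), the clamp at (397,185) and the canister at (443,187). Pads are at (214,205), (306,184) and (488,201), and the tin at (341,122) and fuse box at (413,115) leave a gap at about (377,118). In the side view the arm blocks most of these.

```bash
python3 - <<'E'
from h import *
f=grab("top"); im=f["image"]
cv2.imwrite('pics/c1.png',cv2.resize(im[90:240,190:350,::-1],None,fx=5,fy=4*5/4//1,interpolation=cv2.INTER_CUBIC)[:600])
cv2.imwrite('pics/c2.png',cv2.resize(im[90:240,340:510,::-1],None,fx=4.7,fy=4.7,interpolation=cv2.INTER_CUBIC)[:600])
want={'spanner':(254,188,.0045),'boot':(351,185,.02),'clamp':(397,185,.014),'canister':(443,187,.06),'pad_spanner':(214,205,.004),'pad_boot':(306,184,.004),'pad_clamp':(488,201,.004),'tin':(341,122,.028),'fusebox':(413,115,.029),'tray':(373,118,.008)}
for l,(u,v,z) in want.items():
    for r in manip.silhouettes(f,l):
        m=r["pixels"]; ys,xs=np.nonzero(m)
        if len(xs)<5 or np.hypot(xs.mean()-u,ys.mean()-v)>15: continue
        P=pix2w(f,np.c_[xs,ys],z)[:,:2]; c=P.mean(0); w,V=np.linalg.eigh(np.cov((P-c).T)); a=V[:,1]
        R=cv2.minAreaRect((P*1000).astype(np.float32))
        print(l,round(r["score"],2),len(xs),c.round(4),"ang",round(np.degrees(np.arctan2(a[1],a[0]))%180,1),"std",np.sqrt(w).round(4),"rect",np.round(R[0],1),np.round(R[1],1),round(R[2],1))
E
```

```text
boot 0.8 299 [ 0.4867 -0.0024] ang 11.2 std [0.0103 0.0192] rect [486.   -2.6] [72.4 38.2] 12.5
clamp 0.67 221 [ 0.4809 -0.1319] ang 25.3 std [0.0078 0.0251] rect [ 481.8 -129.6] [83.5 32.8] 31.9
canister 0.71 379 [ 0.4761 -0.253 ] ang 109.1 std [0.0137 0.0171] rect [ 476.7 -252.7] [52.7 67.2] 17.2
pad_spanner 0.76 1375 [0.4427 0.3952] ang 0.6 std [0.0202 0.0476] rect [442.7 395. ] [164.6  70.3] 0.9
pad_boot 0.58 1339 [0.496  0.1262] ang 4.4 std [0.0199 0.0475] rect [496.  126.4] [164.5  70.1] 4.2
pad_clamp 0.95 1389 [ 0.4369 -0.3974] ang 169.8 std [0.0202 0.0475] rect [ 436.9 -397.3] [ 70.8 164.9] 79.6
tin 0.58 312 [0.6675 0.0247] ang 0.3 std [0.0138 0.015 ] rect [667.5  24.6] [51.7 58.2] 88.8
fusebox 0.8 243 [ 0.6862 -0.183 ] ang 104.6 std [0.0113 0.0146] rect [ 685.8 -182.8] [40.1 52.4] 13.0
tray 0.84 3712 [ 0.6845 -0.0676] ang 90.6 std [0.033  0.0964] rect [683.9 -67.6] [113.5 340.1] 0.6
```

View pics/c1.png

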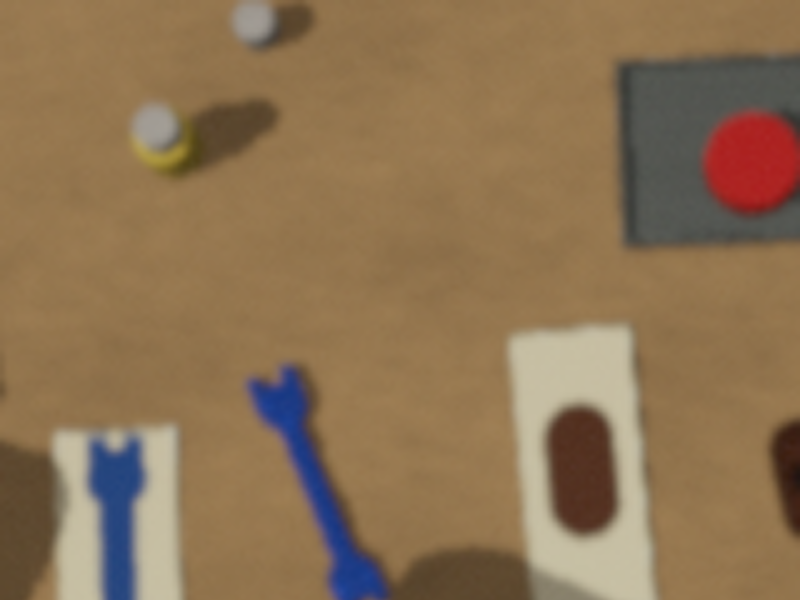

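View pics/c2.png

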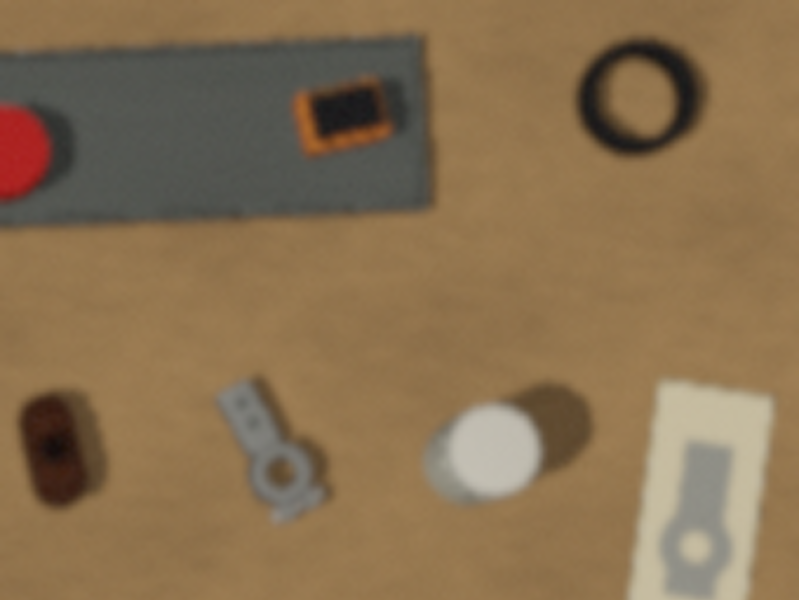

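Enlarged, the outlines sit centred on their pads. The clamp's block points upper-left, with its ring at about (400,190). The tray gap is between the tin and the fuse box. Next I measure by colour, also from the side view once the arm is clear.

```bash
cat >> h.py <<'E'
RO={'spanner':(232,155,275,222),'o_spanner':(203,172,226,238),'o_boot':(292,158,322,212),'boot':(338,168,366,202),'clamp':(382,165,413,205),'o_clamp':(476,175,501,228),'tin':(325,105,358,138)}
def mask(im,k):
    i=im.astype(int); r,g,b=i[...,0],i[...,1],i[...,2]
    if 'spanner' in k: return b>r+40
    if k=='tin': return (r>g+60)&(r>120)
    if 'boot' in k: return r<115*np.ones_like(r)
    if k=='clamp': return (abs(r-b)<25)&(r>75)
    if k=='o_clamp': return (b>r-8)&(r>60)
def meas(f,k,z,box=None,n=6):
    a,b,c,d=box or RO[k]; im=cv2.resize(f["image"][b:d,a:c],None,fx=n,fy=n,interpolation=cv2.INTER_CUBIC)
    m=mask(im,k).astype(np.uint8); q,L,st,_=cv2.connectedComponentsWithStats(m); m=L==1+np.argmax(st[1:,4])
    ys,xs=np.nonzero(m); uv=np.c_[(xs+.5)/n-.5+a,(ys+.5)/n-.5+b]
    P=pix2w(f,uv,z)[:,:2]; C=P.mean(0); w,V=np.linalg.eigh(np.cov((P-C).T)); ax=V[:,1]*np.sign(V[0,1])
    q=(P-C)@ax; e=C+ax*(q.max()+q.min())/2; s=(P-C)@V[:,0]; e=e+V[:,0]*(s.max()+s.min())/2
    return C.round(4),round(np.degrees(np.arctan2(ax[1],ax[0])),1),"extmid",e.round(4),"LxW",np.round([np.ptp(q)*1e3,np.ptp(s)*1e3],1)
def go(x,y,z,yaw=None):
    """yaw: world angle (deg) of closing line"""
    s=manip.state(); w,a,b,c=s["tool_rot"]
    from scipy.spatial.transform import Rotation as R
    Q=R.from_quat([a,b,c,w]); p=np.array(s["tool_pos"])
    ty=Q.as_matrix()[:,1]; cy=np.degrees(np.arctan2(ty[1],ty[0]))
    D=0 if yaw is None else (yaw-cy+90)%180-90
    tgtx=np.radians(cy+D+90); X=np.array([np.cos(tgtx),np.sin(tgtx),0]); Z=np.array([0,0,-1.]); T=np.c_[X,np.cross(Z,X),Z]
    rv=(Q.inv()*R.from_matrix(T)).as_rotvec()
    print("turn",rv.round(3),"shift cm",(Q.inv().apply(np.array([x,y,z])-p)*100).round(2),"| now",p.round(4),"closeyaw",round(cy,1),"j6",round(s["joint_pos"][5],2),"w",round(s["gripper_width"],3),"t",round(s["time"],1))
E
python3 - <<'E'
from h import *
print(manip.nose_length)
f=grab("top")
for k,z in dict(spanner=.0045,o_spanner=.004,boot=.018,o_boot=.004,clamp=.018,o_clamp=.004,tin=.028).items(): print(k,*meas(f,k,z))
i=f["image"].astype(int)[170:205,425:462]; m=(i.min(2)>140).astype(np.uint8)
# canister top circle
m=cv2.morphologyEx(m,cv2.MORPH_OPEN,np.ones((3,3),np.uint8)); 
print("lid px",cv2.resize(m,None,fx=1,fy=1).sum(), [pix2w(f,np.array(np.nonzero(m)).mean(1)[::-1]+[425,170],.074).round(4)])
for r in manip.look_for(f,"canister"): print(r["score"],world(f,r["location"]).round(4))
go(.487,.277,.12,0)
E
```

```text
0.017
spanner [0.4874 0.2788] 21.6 extmid [0.4883 0.2792] LxW [145.4  27.9]
o_spanner [0.4436 0.3951] 1.0 extmid [0.4435 0.395 ] LxW [152.1  29.9]
boot [ 0.4892 -0.0078] 9.0 extmid [ 0.4888 -0.0086] LxW [72.5 49. ]
o_boot [0.4973 0.1263] 4.2 extmid [0.4973 0.1264] LxW [72.9 36.3]
clamp [ 0.4842 -0.1343] 28.1 extmid [ 0.486  -0.1335] LxW [86.1 37.9]
o_clamp [ 0.4156 -0.4095] 43.1 extmid [ 0.4156 -0.4095] LxW [0.7 0. ]
tin [0.6711 0.0245] -37.4 extmid [0.671  0.0247] LxW [58.2 55.7]
lid px 288 [array([[ 0.4768, -0.2562,  0.074 ]])]
0.92 [ 0.4711 -0.2497  0.0749]
turn [-0.    -0.     1.196] shift cm [-35.18 -18.89  12.83] | now [0.2288 0.5816 0.2483] closeyaw 68.5 j6 -0.12 w 1.004 t 1.8
```

```bash
python3 - <<'E'
from h import *
go(.488,.279,.10,111.6)
E
```

```text
turn [-0.    -0.    -0.752] shift cm [-35.2  -18.67  14.83] | now [0.2288 0.5816 0.2483] closeyaw 68.5 j6 -0.12 w 1.004 t 1.8
```

{"api": "apply_moves", "payload": {
  "moves": [
    [[0,0,-0.752],[-35.2,-18.67,14.83],0],
    [[0,0,-0.752],[-35.2,-18.67,14.83],0],
    [[0,0,-0.752],[-35.2,-18.67,14.83],0],
    [[0,0,-0.752],[-35.2,-18.67,14.83],0],
    [[0,0,-0.752],[-35.2,-18.67,14.83],0],
    [[0,0,-0.752],[-35.2,-18.67,14.83],0],
    [[0,0,-0.752],[-35.2,-18.67,14.83],0],
    [[0,0,-0.752],[-35.2,-18.67,14.83],0],
    [[0,0,-0.752],[-35.2,-18.67,14.83],0],
    [[0,0,-0.752],[-35.2,-18.67,14.83],0],
    [[0,0,-0.752],[-35.2,-18.67,14.83],0],
    [[0,0,-0.752],[-35.2,-18.67,14.83],0]
  ]
}}

```text
time: 2.95
tool_pos: [0.4879, 0.2799, 0.1007]
tool_rot: [0.0, -0.188, 0.982, 0.0]
contact_force: [0.9, 0.6, 0.3]
gripper_width: 0.494
grasp_force: 0.0
```

```bash
python3 - <<'E'
from h import *
go(.488,.279,.02,111.6)
t=grab("top","t1.png"); f=grab("side","s1.png")
def tri(pt,ps):
    A=[]
    for g,p in((t,pt),(f,ps)):
        R,tt=RT(g); A.append(np.array(g["K"])@np.c_[R,tt])
    X=cv2.triangulatePoints(A[0],A[1],np.array(pt,float).reshape(2,1),np.array(ps,float).reshape(2,1))[:,0]; return (X[:3]/X[3]).round(4)
for l,(u,v) in dict(boot=(351,185),clamp=(397,185),pad_boot=(306,184),pad_spanner=(214,205),pad_clamp=(488,201),canister=(443,187),tin=(341,122),fusebox=(413,115),spanner=(254,188)).items():
    a=[world(t,r["location"]) for r in manip.look_for(t,l)]; b=[world(f,r["location"]) for r in manip.look_for(f,l)]
    p=[np.array(x) for x in a if np.hypot(*(proj(t,x)[0]-[u,v]))<15][:1]
    q=[x for x in b if len(p) and np.hypot(*(x-p[0])[:2])<.03][:1]
    print(l,[x.round(3) for x in p],[x.round(3) for x in q], tri(proj(t,p[0])[0],proj(f,q[0])[0]) if p and q else "")
E
```

```text
turn [0.    0.001 0.001] shift cm [ 0.03 -0.09  8.06] | now [0.4879 0.2799 0.1007] closeyaw 111.7 j6 -1.56 w 0.494 t 3.0
boot [array([ 0.484, -0.003,  0.014])] [array([0.479, 0.001, 0.026])] [ 0.4828 -0.0025  0.0211]
clamp [array([ 0.481, -0.131,  0.02 ])] [array([ 0.475, -0.126,  0.019])] [ 0.4811 -0.1324  0.0117]
pad_boot [array([0.495, 0.13 , 0.001])] [array([0.493, 0.134, 0.005])] [0.4958 0.1308 0.0005]
pad_spanner [array([0.407, 0.414, 0.006])] [] 
pad_clamp [array([ 0.438, -0.393,  0.002])] [] 
canister [array([ 0.474, -0.252,  0.076])] [array([ 0.464, -0.241,  0.049])] [ 0.4788 -0.2622  0.0289]
tin [array([0.67 , 0.026, 0.032])] [array([0.657, 0.036, 0.027])] [0.6739 0.0241 0.0102]
fusebox [array([ 0.686, -0.183,  0.029])] [] 
spanner [array([0.468, 0.272, 0.011])] [array([0.478, 0.28 , 0.011])] [0.4726 0.2761 0.0108]
```

View pics/s1.png

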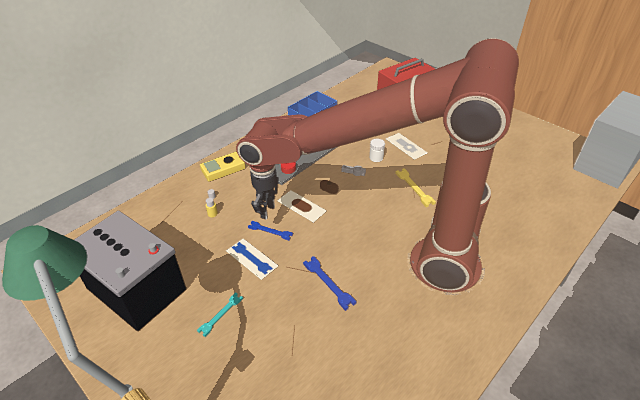

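Side view: the gripper is at (265,195), above the small spanner at (270,230). All the objects lie on the table.

{"api": "apply_moves", "payload": {
  "moves": [
    [[0,0,0],[0,-0.05,4],0],
    [[0,0,0],[0,-0.05,7],0],
    [[0,0,0],[0,-0.05,8.15],0],
    [[0,0,0],[0,-0.05,8.15],0],
    [[0,0,0],[0,-0.05,8.15],1],
    [[0,0,0],[0,-0.05,8.15],1],
    [[0,0,0],[0,-0.05,8.15],1],
    [[0,0,0],[0,-0.05,8.15],1],
    [[0,0,0],[0,-0.05,8.15],1],
    [[0,0,0],[0,-0.05,8.15],1],
    [[0,0,0],[0,-0.05,8.15],1]
  ]
}}

```text
time: 5.05
tool_pos: [0.4892, 0.2789, 0.0199]
tool_rot: [0.001, -0.187, 0.982, 0.0]
contact_force: [-1.0, -0.3, 5.5]
gripper_width: 0.136
grasp_force: 60.0
```

```bash
python3 - <<'E'
from h import *
s=manip.state(); print(s["grasp_force"],s["contact_force"])
go(.4435,.395,.06,91)
go(.4435,.395,.0245,91)
E
```

```text
59.99859094619751 [-1.03435812 -0.3154898   5.45000819]
turn [0.    0.002 0.36 ] shift cm [-0.04 12.48 -4.01] | now [0.4892 0.2789 0.0199] closeyaw 111.6 j6 -1.56 w 0.136 t 5.0
turn [0.    0.002 0.36 ] shift cm [-0.03 12.48 -0.46] | now [0.4892 0.2789 0.0199] closeyaw 111.6 j6 -1.56 w 0.136 t 5.0
```

{"api": "apply_moves", "payload": {
  "moves": [
    [[0,0,0],[0,0,-2],1],
    [[0,0,0],[0,0,-4],1],
    [[0,0,0.12],[0,4,-4],1],
    [[0,0,0.24],[0,8,-4],1],
    [[0,0,0.36],[-0.04,12.48,-4],1],
    [[0,0,0.36],[-0.04,12.48,-4],1],
    [[0,0,0.36],[-0.04,12.48,-4],1]
  ]
}}

```text
time: 5.75
tool_pos: [0.4418, 0.3951, 0.058]
tool_rot: [-0.0, -0.01, 1.0, -0.0]
contact_force: [0.4, -0.1, -1.2]
gripper_width: 0.137
grasp_force: 59.3
```

```bash
python3 - <<'E'
from h import *
go(.4435,.395,.0245,91)
t=grab("top"); f=grab("side")
cv2.imwrite("pics/h1.png",np.hstack([cv2.resize(t["image"][150:250,160:260,::-1],None,fx=4,fy=4),cv2.resize(f["image"][190:290,200:300,::-1],None,fx=4,fy=4)]))
E
```

```text
turn [-0.001 -0.001  0.003] shift cm [-0.18 -0.01  3.35] | now [0.4418 0.3951 0.058 ] closeyaw 91.2 j6 -0.99 w 0.137 t 5.8
```

View pics/h1.png

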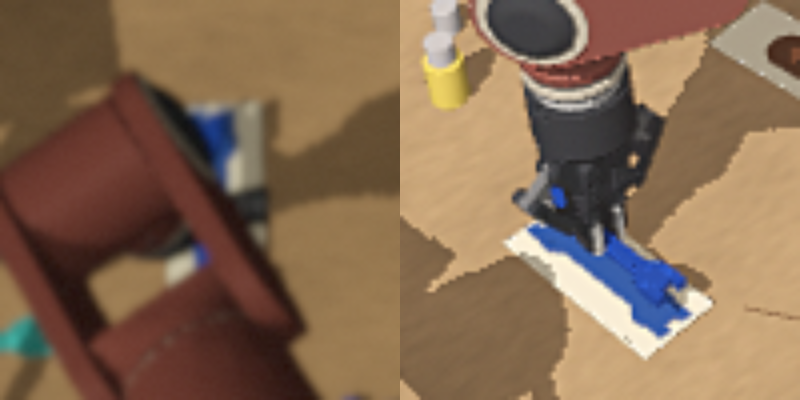

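The spanner is held above the pad, lined up with the outline. Lowering it.

{"api": "apply_moves", "payload": {
  "moves": [
    [[0,0,0],[-0.15,0,2],1],
    [[0,0,0],[-0.15,0,3.38],1],
    [[0,0,0],[-0.15,0,3.38],1],
    [[0,0,0],[-0.15,0,3.38],1],
    [[0,0,0],[-0.15,0,3.38],0.2],
    [[0,0,0],[-0.15,0,3.38],0.2],
    [[0,0,0],[-0.15,0,3.38],0.2],
    [[0,0,0],[-0.15,0,0],0.2],
    [[0,0,0],[-0.15,0,-4],0],
    [[0,0,0],[-0.15,0,-6],0]
  ]
}}

```text
time: 6.85
tool_pos: [0.4456, 0.3958, 0.1226]
tool_rot: [0.002, -0.009, 1.0, 0.002]
contact_force: [0.4, 0.3, 0.8]
gripper_width: 0.495
grasp_force: 0.0
```

```bash
python3 - <<'E'
from h import *
t=grab("top")
i=mask(t["image"],"boot")
go(.4885,-.004,.10,100)
E
```

```text
turn [ 0.005  0.009 -0.157] shift cm [ -3.43 -40.17   2.38] | now [0.447  0.3969 0.1258] closeyaw 91.0 j6 -0.99 w 0.497 t 6.9
```

{"api": "apply_moves", "payload": {
  "moves": [
    [[0,0,-0.16],[-3.45,-40.2,2.4],0],
    [[0,0,-0.16],[-3.45,-40.2,2.4],0],
    [[0,0,-0.16],[-3.45,-40.2,2.4],-0.4],
    [[0,0,-0.16],[-3.45,-40.2,2.4],-0.4],
    [[0,0,-0.16],[-3.45,-40.2,2.4],-0.4],
    [[0,0,-0.16],[-3.45,-40.2,2.4],-0.4],
    [[0,0,-0.16],[-3.45,-40.2,2.4],-0.4],
    [[0,0,-0.16],[-3.45,-40.2,2.4],-0.4],
    [[0,0,-0.16],[-3.45,-40.2,2.4],-0.4],
    [[0,0,-0.16],[-3.45,-40.2,2.4],-0.4],
    [[0,0,-0.16],[-3.45,-40.2,2.4],-0.4]
  ]
}}

```text
time: 8.0
tool_pos: [0.4853, -0.0057, 0.0942]
tool_rot: [-0.0, -0.089, 0.996, 0.0]
contact_force: [0.2, 0.1, 0.2]
gripper_width: 0.703
grasp_force: 0.0
```

```bash
python3 - <<'E'
from h import *
t=grab("top")
i=t["image"]; cv2.imwrite("pics/v1.png",np.hstack([cv2.resize(i[140:260,190:270,::-1],None,fx=5,fy=5),cv2.resize(i[140:260,320:400,::-1],None,fx=5,fy=5)]))
print(*meas(t,'spanner',.0085,(200,165,230,245))); print(proj(t,[.487,-.004,.02]))
for r in manip.silhouettes(t,"boot"):
    ys,xs=np.nonzero(r["pixels"]); print(r["score"],len(xs),xs.mean(),ys.mean())
go(.487,-.003,.03,101)
E
```

```text
[0.4434 0.3945] 1.0 extmid [0.4438 0.3944] LxW [150.4  30. ]
[[351.34095132 185.66172565]]
0.59 11 350.72727272727275 195.0909090909091
turn [ 0.    -0.    -0.013] shift cm [-0.2   0.18  6.44] | now [ 0.4853 -0.0051  0.0944] closeyaw 100.3 j6 -1.91 w 0.704 t 8.1
```

View pics/v1.png

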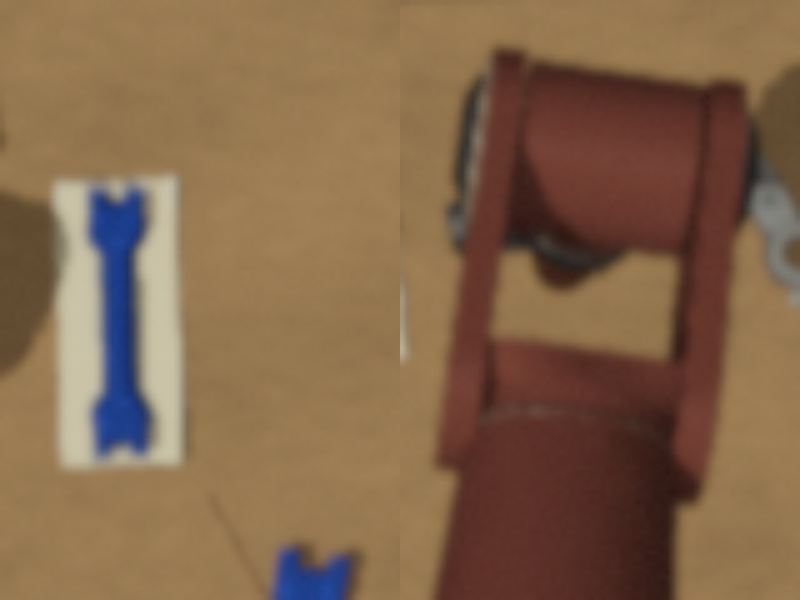

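The spanner covers its outline exactly, about 1 mm off. The gripper is above the boot.

{"api": "apply_moves", "payload": {
  "moves": [
    [[0,0,-0.013],[-0.2,0.18,4],-0.4],
    [[0,0,-0.013],[-0.2,0.18,6],-0.4],
    [[0,0,-0.013],[-0.2,0.18,7.3],-0.4],
    [[0,0,-0.013],[-0.2,0.18,7.3],-0.4],
    [[0,0,-0.013],[-0.2,0.18,7.3],0.8],
    [[0,0,-0.013],[-0.2,0.18,7.3],0.8],
    [[0,0,-0.013],[-0.2,0.18,7.3],0.8],
    [[0,0,-0.013],[-0.2,0.18,7.3],0.8],
    [[0,0,-0.013],[-0.2,0.18,7.3],0.8],
    [[0,0,-0.013],[-0.2,0.18,7.3],0.8]
  ]
}}

```text
time: 9.1
tool_pos: [0.4887, -0.0046, 0.0233]
tool_rot: [0.002, -0.095, 0.995, -0.0]
contact_force: [-1.8, 1.6, 6.5]
gripper_width: 0.38
grasp_force: 61.6
```

```bash
python3 - <<'E'
from h import *
go(.4973,.1263,.07,94.2)
f=grab("side"); i=f["image"]
u,v=proj(f,[.487,-.003,.02])[0].astype(int); print(u,v)
cv2.imwrite("pics/v2.png",cv2.resize(i[v-50:v+50,u-60:u+60,::-1],None,fx=5,fy=5))
E
```

```text
turn [-0.001  0.003  0.117] shift cm [-3.33 12.69 -4.67] | now [ 0.4887 -0.0046  0.0233] closeyaw 100.9 j6 -1.92 w 0.38 t 9.1
328 184
```

View pics/v2.png

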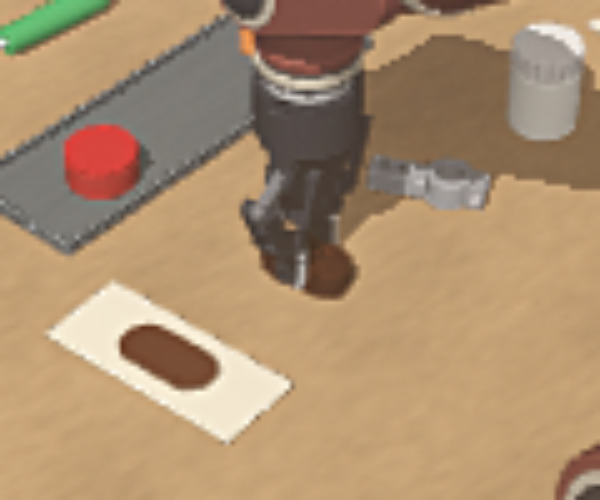

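The boot is gripped, with both ends showing evenly beside the finger.

{"api": "apply_moves", "payload": {
  "moves": [
    [[0,0,0],[0,0,-3],0.8],
    [[0,0,0],[0,0,-4.7],0.8],
    [[0,0,0.06],[-1.6,5,-4.7],0.8],
    [[0,0,0.117],[-3.33,9,-4.7],0.8],
    [[0,0,0.117],[-3.33,12.69,-4.7],0.8],
    [[0,0,0.117],[-3.33,12.69,-4.7],0.8],
    [[0,0,0.117],[-3.33,12.69,-4.7],0.8],
    [[0,0,0.117],[-3.33,12.69,-4.7],0.8]
  ]
}}

```text
time: 9.95
tool_pos: [0.4958, 0.1258, 0.0684]
tool_rot: [-0.0, -0.036, 0.999, -0.0]
contact_force: [-0.4, -0.4, -0.6]
gripper_width: 0.379
grasp_force: 60.8
```

```bash
python3 - <<'E'
from h import *
go(.4973,.1263,.0265,94.2)
E
```

```text
turn [-0.    -0.    -0.001] shift cm [-0.16  0.04  4.19] | now [0.4958 0.1258 0.0684] closeyaw 94.2 j6 -1.54 w 0.379 t 9.9
```

{"api": "apply_moves", "payload": {
  "moves": [
    [[0,0,0],[-0.15,0.04,2.5],0.8],
    [[0,0,0],[-0.15,0.04,4],0.8],
    [[0,0,0],[-0.15,0.04,4.25],0.8],
    [[0,0,0],[-0.15,0.04,4.25],0.8],
    [[0,0,0],[-0.15,0.04,4.25],-0.3],
    [[0,0,0],[-0.15,0.04,4.25],-0.3],
    [[0,0,0],[-0.15,0.04,4.25],-0.3],
    [[0,0,0],[-0.15,0.04,1],-0.3],
    [[0,0,0],[-0.15,0.04,-3],0],
    [[0,0,0],[-0.15,0.04,-5],0]
  ]
}}

```text
time: 10.95
tool_pos: [0.4988, 0.127, 0.1217]
tool_rot: [0.002, -0.037, 0.999, 0.0]
contact_force: [0.3, 0.1, 0.7]
gripper_width: 0.498
grasp_force: 0.0
```

```bash
python3 - <<'E'
from h import *
import math
# clamp: origin extmid, yaw 28.1, grip at +16 mm
c=np.array([.486,-.1335]);a=math.radians(28.1); g=c+.016*np.array([math.cos(a),math.sin(a)]); print(g)
go(*g,.10,118.1)
E
```

```text
[ 0.50011403 -0.12596381]
turn [-0.001  0.004 -0.417] shift cm [  1.72 -25.24   2.16] | now [0.4988 0.127  0.1217] closeyaw 94.2 j6 -1.54 w 0.498 t 10.9
```

{"api": "apply_moves", "payload": {
  "moves": [
    [[0,0,-0.417],[1.72,-25.24,2.1],0],
    [[0,0,-0.417],[1.72,-25.24,2.1],0],
    [[0,0,-0.417],[1.72,-25.24,2.1],0],
    [[0,0,-0.417],[1.72,-25.24,2.1],0],
    [[0,0,-0.417],[1.72,-25.24,2.1],0],
    [[0,0,-0.417],[1.72,-25.24,2.1],0],
    [[0,0,-0.417],[1.72,-25.24,2.1],0],
    [[0,0,-0.417],[1.72,-25.24,2.1],0]
  ]
}}

```text
time: 11.75
tool_pos: [0.4983, -0.1261, 0.0972]
tool_rot: [-0.0, -0.242, 0.97, 0.0]
contact_force: [0.7, 0.0, -0.7]
gripper_width: 0.503
grasp_force: 0.0
```

```bash
python3 - <<'E'
from h import *
t=grab("top"); i=t["image"]
f=grab("side"); u,v=proj(f,[.49,.05,.02])[0].astype(int)
for r in manip.silhouettes(t,"boot"):
    ys,xs=np.nonzero(r["pixels"]); P=pix2w(t,np.c_[xs,ys],.024); R=cv2.minAreaRect((P[:,:2]*1000).astype(np.float32)); print(r["score"],len(xs),P.mean(0).round(4),R)
print(*meas(t,'o_boot',.02))
# clamp outline: grey vs cream
a=i[180:222,478:500].astype(int); print((a[...,0]-a[...,2])[::4,::2]); print(a[::4,::2,0])
cv2.imwrite("pics/v3.png",np.hstack([cv2.resize(i[150:220,285:325,::-1],None,fx=8,fy=8)[:500],cv2.resize(f["image"][v-50:v+50,u-45:u+45,::-1],None,fx=5,fy=5)]))
go(.50,-.126,.02,118.1)
E
```

```text
0.53 310 [0.4974 0.1267 0.024 ] ((497.0212097167969, 126.86752319335938), (37.1486701965332, 74.64105224609375), 89.00642395019531)
[0.4964 0.1242] 2.9 extmid [0.4959 0.1242] LxW [72.3 39.9]
[[41 30 31 31 29 30 31 30 30 30 31]
 [35 30 30 28 17 14 17 19 23 28 31]
 [32 30 30 27 11  8  6  6  8 25 31]
 [30 30 30 22  7  7  6  7 12 27 30]
 [31 30 29 17  7  7  7  7 16 30 30]
 [30 28 21  9  7  6  6  7 22 30 31]
 [29 18  6 11 25 27 18  7 11 25 30]
 [30 20  7 10 23 26 19  7 10 26 30]
 [29 27 12  7  6  8  7 14 26 29 31]
 [30 27 19 15 12 11 11 23 31 30 33]
 [29 29 30 31 31 29 31 31 30 30 37]]
[[110 134 138 137 136 136 138 138 137 137 138]
 [111 137 137 134 113 108 113 117 124 132 139]
 [128 138 138 132 101  93  95  95  98 129 140]
 [129 138 138 121  97  95  95  94 105 132 137]
 [137 139 137 115  96  96  95  95 112 136 138]
 [136 136 118  98  96  94  94  96 122 137 138]
 [137 117  96 103 126 131 115  96 103 130 136]
 [137 119  97 102 123 131 116  96 100 129 135]
 [138 131 105  96  96  96  95 106 131 137 130]
 [137 133 117 111 105 101 102 124 137 137 126]
 [139 139 138 138 138 138 137 138 138 136 115]]
turn [ 0.    -0.     0.001] shift cm [-0.07 -0.17  7.74] | now [ 0.4986 -0.1249  0.0974] closeyaw 118.2 j6 -2.45 w 0.508 t 11.9
```

View pics/v3.png

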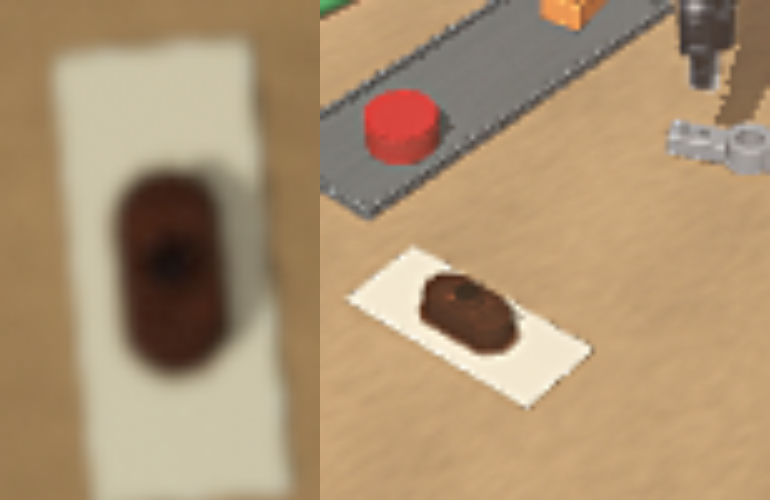

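The boot sits on its outline and lies flat; the gripper is above the clamp block. Now I'll grip the clamp.

{"api": "apply_moves", "payload": {
  "moves": [
    [[0,0,0],[-0.07,-0.1,4],0],
    [[0,0,0],[-0.07,-0.1,6.3],0],
    [[0,0,0],[-0.07,-0.1,7.6],0],
    [[0,0,0],[-0.07,-0.1,7.6],0],
    [[0,0,0],[-0.07,-0.1,7.6],0.9],
    [[0,0,0],[-0.07,-0.1,7.6],0.9],
    [[0,0,0],[-0.07,-0.1,7.6],0.9],
    [[0,0,0],[-0.07,-0.1,7.6],0.9],
    [[0,0,0],[-0.07,-0.1,7.6],0.9],
    [[0,0,0],[-0.07,-0.1,7.6],0.9]
  ]
}}

```text
time: 12.9
tool_pos: [0.5011, -0.127, 0.0231]
tool_rot: [0.001, -0.243, 0.97, -0.001]
contact_force: [0.3, -0.1, 5.8]
gripper_width: 0.234
grasp_force: 61.3
```

```bash
sed -i "s/return (b>r-8)&(r>60)/return (r-b<18)\&(r>60)/" h.py; python3 - <<'E'
from h import *
import math
t=grab("top"); i=t["image"]
m=meas(t,'o_clamp',.004,(477,178,501,225)); print(*m)
c=np.array([.4369,-.3974]); a=math.radians(-10.3)
# grip target relative to origin, using current TCP offset from measured clamp origin along axis
b=math.radians(28.1); s=manip.state(); d=(np.array(s["tool_pos"][:2])-[.486,-.1335])@[math.cos(b),math.sin(b)]; print("d",d,s["contact_force"])
g=c+d*np.array([math.cos(a),math.sin(a)]); print(g)
go(*g,.08,79.7)
f=grab("side"); u,v=proj(f,[.49,-.13,.02])[0].astype(int)
cv2.imwrite("pics/v4.png",cv2.resize(f["image"][v-40:v+40,u-50:u+50,::-1],None,fx=6,fy=6))
E
```

```text
[ 0.436  -0.3978] -9.5 extmid [ 0.4379 -0.3984] LxW [95.9 44.1]
d 0.016350621400191726 [0.02991048 1.27709604 5.24767369]
[ 0.45298713 -0.40032353]
turn [-0.001  0.003  0.67 ] shift cm [ 17.1  -21.86  -5.68] | now [ 0.5011 -0.127   0.0231] closeyaw 118.1 j6 -2.45 w 0.24 t 12.9
```

View pics/v4.png

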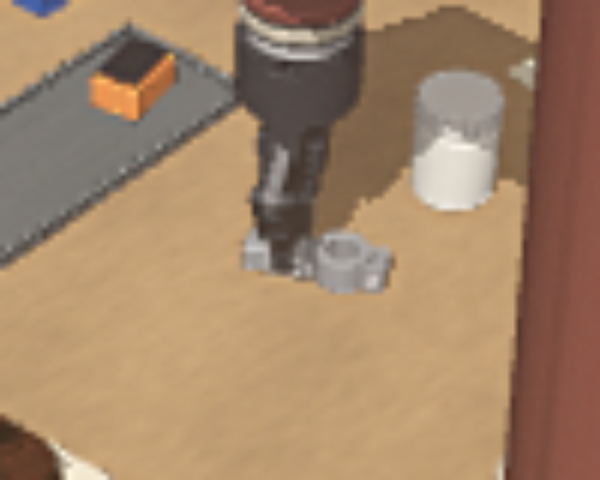

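The clamp is gripped by its block. I'll lift it high enough to clear the canister.

{"api": "apply_moves", "payload": {
  "moves": [
    [[0,0,0],[0,0,-5],0.9],
    [[0,0,0],[0,0,-9],0.9],
    [[0,0,0],[0,0,-11.5],0.9],
    [[0,0,0.67],[17.1,-21.86,-11.5],0.9],
    [[0,0,0.67],[17.1,-21.86,-11.5],0.9],
    [[0,0,0.67],[17.1,-21.86,-11.5],0.9],
    [[0,0,0.67],[17.1,-21.86,-11.5],0.9],
    [[0,0,0.67],[17.1,-21.86,-11.5],0.9],
    [[0,0,0.67],[17.1,-21.86,-11.5],0.9],
    [[0,0,0.67],[17.1,-21.86,-11.5],0.9],
    [[0,0,0.67],[17.1,-21.86,-11.5],0.9],
    [[0,0,0.67],[17.1,-21.86,-8],0.9],
    [[0,0,0.67],[17.1,-21.86,-5],0.9],
    [[0,0,0.67],[17.1,-21.86,-5],0.9],
    [[0,0,0.67],[17.1,-21.86,-5],0.9]
  ]
}}

```text
time: 14.5
tool_pos: [0.4518, -0.3985, 0.0711]
tool_rot: [-0.001, 0.089, 0.996, 0.001]
contact_force: [-0.6, 0.5, -1.1]
gripper_width: 0.237
grasp_force: 60.5
```

```bash
python3 - <<'E'
from h import *
go(.4532,-.4006,.0265,79.8)
E
```

```text
turn [ 0.001 -0.001 -0.   ] shift cm [-0.18 -0.19  4.46] | now [ 0.4518 -0.3985  0.0711] closeyaw 79.8 j6 -2.24 w 0.237 t 14.5
```

{"api": "apply_moves", "payload": {
  "moves": [
    [[0,0,0],[-0.15,-0.15,2.5],0.9],
    [[0,0,0],[-0.15,-0.15,4],0.9],
    [[0,0,0],[-0.15,-0.15,4.5],0.9],
    [[0,0,0],[-0.15,-0.15,4.5],0.9],
    [[0,0,0],[-0.15,-0.15,4.5],0.9]
  ]
}}

```text
time: 15.0
tool_pos: [0.4535, -0.4021, 0.0275]
tool_rot: [0.001, 0.09, 0.996, -0.001]
contact_force: [0.3, -0.1, -0.8]
gripper_width: 0.237
grasp_force: 60.5
```

```bash
python3 - <<'E'
from h import *
go(.4532,-.4006,.0265,79.8)
E
```

```text
turn [-0.001  0.001 -0.002] shift cm [0.06 0.14 0.1 ] | now [ 0.4535 -0.4021  0.0275] closeyaw 79.7 j6 -2.24 w 0.237 t 15.0
```

{"api": "apply_moves", "payload": {
  "moves": [
    [[0,0,0],[0,0.1,0],0.9],
    [[0,0,0],[0,0.1,0.1],0.9],
    [[0,0,0],[0,0.1,0.1],0.9],
    [[0,0,0],[0,0.1,0.1],0],
    [[0,0,0],[0,0.1,0.1],0],
    [[0,0,0],[0,0.1,0.1],0],
    [[0,0,0],[0,0.1,-3],0],
    [[0,0,0],[0,0.1,-8],-1],
    [[0,0,0],[0,0.1,-12],-1],
    [[0,0,0],[0,0.1,-14],-1]
  ]
}}

```text
time: 16.0
tool_pos: [0.4546, -0.4023, 0.1715]
tool_rot: [0.002, 0.09, 0.996, -0.002]
contact_force: [0.9, 0.1, -0.3]
gripper_width: 0.975
grasp_force: 0.0
```

```bash
python3 - <<'E'
from h import *
t=grab("top")
i=t["image"].astype(int)[168:208,422:466]
n=6; j=cv2.resize(t["image"][168:208,422:466],None,fx=n,fy=n,interpolation=cv2.INTER_CUBIC)
cv2.imwrite("pics/v5.png",cv2.resize(t["image"][90:240,290:510,::-1],None,fx=3.6,fy=3.6,interpolation=cv2.INTER_CUBIC))
for r in manip.look_for(t,"canister")+manip.spot_point(t,"canister"): print(r["score"],world(t,r["location"]).round(4))
go(.475,-.256,.16,79.8)
E
```

```text
0.95 [ 0.4736 -0.2503  0.0745]
0.41 [0.4953 0.1282 0.0203]
0.21 [ 0.6895 -0.1871  0.0038]
turn [-0.002  0.003 -0.002] shift cm [ 0.53 14.7   0.8 ] | now [ 0.4539 -0.4015  0.1684] closeyaw 79.7 j6 -2.24 w 0.999 t 16.1
```

View pics/v5.png

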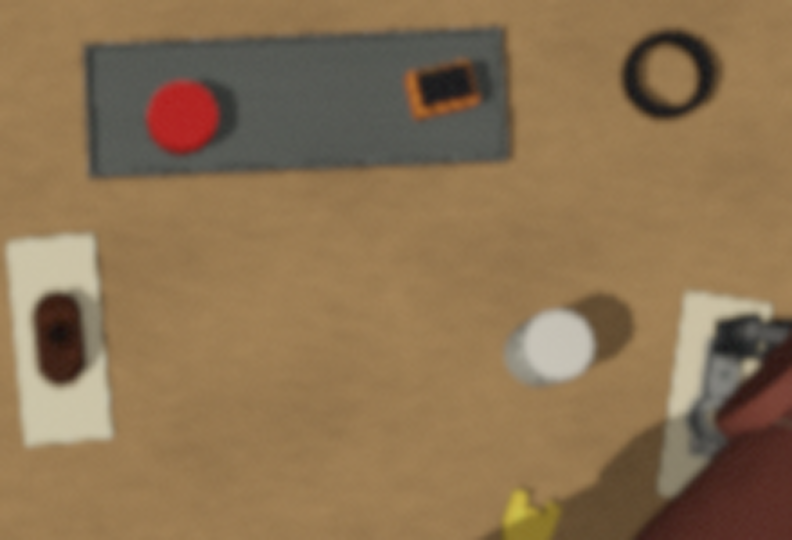

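The clamp is on its pad, partly hidden by the arm. The canister lid is at (444,185), and the tray gap is wide.

```bash
python3 - <<'E'
from h import *
t=grab("top"); f=grab("side")
print(pix2w(t,[444.4,185.5],.074), pix2w(t,[413,114.8],.029))
p=pix2w(t,[444.4,185.5],.074)[0]
# side: white mask silhouette of the canister, compare with predicted
for r in manip.silhouettes(f,"canister")[:1]:
    ys,xs=np.nonzero(r["pixels"]); print(r["score"],xs.min(),xs.max(),ys.min(),ys.max())
a=np.linspace(0,6.28,60); C=np.concatenate([np.c_[p[0]+.027*np.cos(a),p[1]+.027*np.sin(a),0*a+z] for z in(0,.074)]); q=proj(f,C); print(q.min(0),q.max(0))
go(p[0],p[1],.125,79.8)
E
```

```text
[[ 0.47689848 -0.25695185  0.074     ]] [[ 0.68663014 -0.18528842  0.029     ]]
0.55 370 379 139 161
[368.24652569 137.88793486] [383.93311522 162.06452537]
turn [ 0.002 -0.003 -0.002] shift cm [ 0.12 14.48  3.94] | now [ 0.4523 -0.3998  0.164 ] closeyaw 79.7 j6 -2.24 w 0.999 t 16.3
```

{"api": "apply_moves", "payload": {
  "moves": [
    [[0,0,0],[0.12,14.48,0],-1],
    [[0,0,0],[0.12,14.48,0],-1],
    [[0,0,0],[0.12,14.48,0],-1],
    [[0,0,0],[0.12,14.48,3.7],-1],
    [[0,0,0],[0.12,14.48,3.7],-1],
    [[0,0,0],[0.12,14.48,3.7],-1],
    [[0,0,0],[0.12,14.48,3.7],-1]
  ]
}}

```text
time: 17.0
tool_pos: [0.478, -0.259, 0.13]
tool_rot: [0.0, 0.09, 0.996, -0.0]
contact_force: [-0.1, 0.1, 0.5]
gripper_width: 1.0
grasp_force: 0.0
```

```bash
python3 - <<'E'
from h import *
go(.4769,-.257,.045,79.8)
E
```

```text
turn [-0.     0.    -0.003] shift cm [0.15 0.18 8.5 ] | now [ 0.478 -0.259  0.13 ] closeyaw 79.6 j6 -2.02 w 1.0 t 17.0
```

{"api": "apply_moves", "payload": {
  "moves": [
    [[0,0,0],[0.15,0.15,3],-1],
    [[0,0,0],[0.15,0.15,6],-1],
    [[0,0,0],[0.15,0.15,8.5],-1],
    [[0,0,0],[0.15,0.15,8.5],-1],
    [[0,0,0],[0.15,0.15,8.5],0.4],
    [[0,0,0],[0.15,0.15,8.5],0.4],
    [[0,0,0],[0.15,0.15,8.5],0.4],
    [[0,0,0],[0.15,0.15,8.5],0.4],
    [[0,0,0],[0.15,0.15,8.5],0.4],
    [[0,0,0],[0.15,0.15,8.5],0.4]
  ]
}}

```text
time: 18.0
tool_pos: [0.4785, -0.2578, 0.0474]
tool_rot: [0.002, 0.09, 0.996, -0.001]
contact_force: [0.1, -0.1, 6.8]
gripper_width: 0.609
grasp_force: 63.7
```

```bash
python3 - <<'E'
from h import *
go(.684,-.079,.11,79.8)
f=grab("side"); cv2.imwrite("pics/v6.png",cv2.resize(f["image"][110:180,330:430,::-1],None,fx=6,fy=6))
E
```

```text
turn [-0.003  0.005 -0.002] shift cm [-17.05  21.25  -6.23] | now [ 0.4785 -0.2578  0.0474] closeyaw 79.7 j6 -2.02 w 0.609 t 18.0
```

View pics/v6.png

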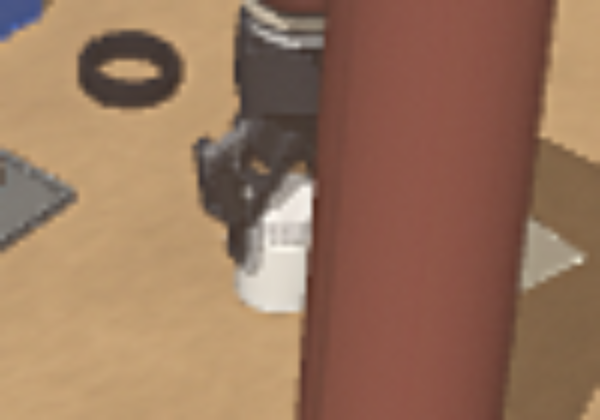

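The canister is gripped upright. I'll lift it above the fuse box and rim and carry it over.

{"api": "apply_moves", "payload": {
  "moves": [
    [[0,0,0],[0,0,-4],0.4],
    [[0,0,0],[0,0,-7],0.4],
    [[0,0,0],[-2,2.5,-7.5],0.4],
    [[0,0,0],[-5,6.2,-7.5],0.4],
    [[0,0,0],[-8,10,-7.5],0.4],
    [[0,0,0],[-11,13.7,-7.5],0.4],
    [[0,0,0],[-14,17.4,-7.5],0.4],
    [[0,0,0],[-16,20,-7.5],0.4],
    [[0,0,0],[-17.05,21.25,-7.5],0.4],
    [[0,0,0],[-17.05,21.25,-7.5],0.4],
    [[0,0,0],[-17.05,21.25,-7.5],0.4],
    [[0,0,0],[-17.05,21.25,-7.5],0.4]
  ]
}}

```text
time: 19.25
tool_pos: [0.6814, -0.0789, 0.1193]
tool_rot: [-0.0, 0.09, 0.996, -0.0]
contact_force: [-0.6, 0.6, -0.5]
gripper_width: 0.612
grasp_force: 63.4
```

```bash
python3 - <<'E'
from h import *
print(manip.state()["grasp_force"]); go(.684,-.079,.0515,79.8)
E
```

```text
63.42257648706436
turn [-0.    -0.001 -0.003] shift cm [-0.26  0.04  6.78] | now [ 0.6814 -0.0789  0.1193] closeyaw 79.6 j6 -1.61 w 0.612 t 19.2
```

{"api": "apply_moves", "payload": {
  "moves": [
    [[0,0,0],[-0.2,0,3],0.4],
    [[0,0,0],[-0.2,0,5],0.4],
    [[0,0,0],[-0.2,0,6.2],0.4],
    [[0,0,0],[-0.2,0,6.6],0.4],
    [[0,0,0],[-0.2,0,6.75],0.4],
    [[0,0,0],[-0.2,0,6.75],0.4],
    [[0,0,0],[-0.2,0,6.75],0.4]
  ]
}}

```text
time: 19.95
tool_pos: [0.6853, -0.0783, 0.0534]
tool_rot: [0.001, 0.09, 0.996, -0.0]
contact_force: [-0.3, -0.3, -0.2]
gripper_width: 0.612
grasp_force: 63.7
```

Not touching yet; easing it down.

{"api": "apply_moves", "payload": {
  "moves": [
    [[0,0,0],[0,0,0.1],0.4],
    [[0,0,0],[0,0,0.2],0.4],
    [[0,0,0],[0,0,0.25],0.4],
    [[0,0,0],[0,0,0.25],0.4]
  ]
}}

```text
time: 20.35
tool_pos: [0.6851, -0.0781, 0.0515]
tool_rot: [0.001, 0.09, 0.996, -0.0]
contact_force: [-2.7, 0.4, 5.3]
gripper_width: 0.618
grasp_force: 64.2
```

Contact with the tray floor. Releasing gently and backing straight up.

{"api": "apply_moves", "payload": {
  "moves": [
    [[0,0,0],[0,0,0],-0.2],
    [[0,0,0],[0,0,0],-0.5],
    [[0,0,0],[0,0,0],-0.9],
    [[0,0,0],[0,0,0],-0.9],
    [[0,0,0],[0,0,0],-0.9],
    [[0,0,0],[0,0,-3],-0.9],
    [[0,0,0],[0,0,-7],-0.9],
    [[0,0,0],[0,0,-12],-0.9],
    [[0,0,0],[12,0,-15],-0.9],
    [[0,0,0],[16,16,-15],-0.9],
    [[0,0,0],[16,20,-15],-0.9],
    [[0,0,0],[16,24,-15],-0.9],
    [[0,0,0],[16,24,-15],-0.9],
    [[0,0,0],[16,24,-15],-0.9],
    [[0,0,0],[16,24,-15],-0.9],
    [[0,0,0],[16,24,-15],-0.9]
  ]
}}

```text
time: 21.95
tool_pos: [0.5694, 0.1887, 0.1996]
tool_rot: [0.0, 0.088, 0.996, 0.0]
contact_force: [0.4, -0.8, 0.6]
gripper_width: 0.947
grasp_force: 0.0
```

```bash
python3 - <<'E'
from h import *
t=grab("top"); i=t["image"]; print(*meas(t,'tin',.028))
u=np.hstack([cv2.resize(i[88:148,305:440,::-1],None,fx=3.5,fy=3.5,interpolation=cv2.INTER_CUBIC)])
c=cv2.resize(i[165:235,465:511,::-1],None,fx=7,fy=7,interpolation=cv2.INTER_CUBIC)
o=np.zeros((490,u.shape[1],3),np.uint8); o[:u.shape[0]]=u
f=grab("side"); w=cv2.resize(f["image"][110:190,280:440,::-1],(472,236)); o[236:472,:472]=w
cv2.imwrite("pics/v7.png",np.hstack([o,c]))
m=meas(t,'clamp',.016,(476,175,501,228)); print(*m)
for l in("clamp","pad_clamp"):
  for r in manip.silhouettes(t,l)[:2]:
    ys,xs=np.nonzero(r["pixels"]); P=pix2w(t,np.c_[xs,ys],.016 if l=="clamp" else .004); R=cv2.minAreaRect((P[:,:2]*1000).astype(np.float32)); print(l,r["score"],len(xs),P.mean(0).round(4),np.round(R[0]),np.round(R[1]),R[2])
E
```

```text
[0.6798 0.0281] -61.2 extmid [0.6804 0.0283] LxW [54.4 37. ]
[ 0.4357 -0.3955] -11.0 extmid [ 0.4374 -0.396 ] LxW [95.3 45.5]
clamp 0.8 269 [ 0.4333 -0.3961  0.016 ] [ 434. -399.] [37. 86.] 70.40512084960938
pad_clamp 0.74 1100 [ 0.4368 -0.3969  0.004 ] [ 437. -398.] [ 72. 165.] 78.97993469238281
```

View pics/v7.png

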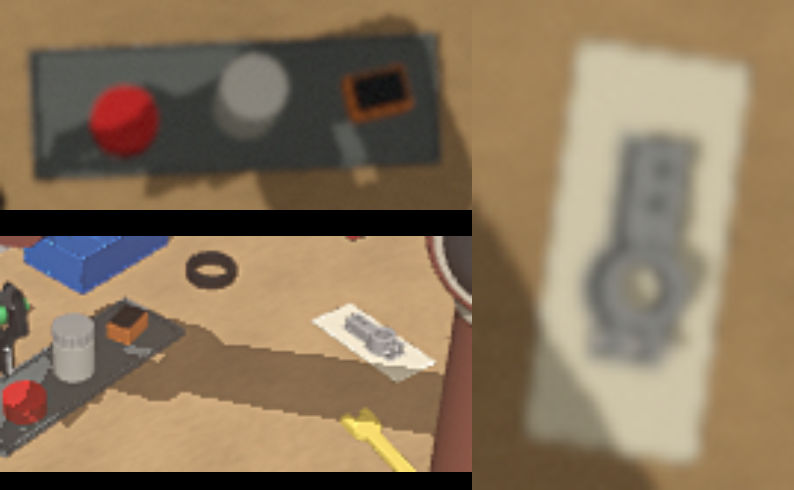

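Tray: the canister stands upright between the tin and the fuse box with wide gaps, and neither has moved. The clamp lies on its pad with the hole at (488.6,205.6) and the block end at (491.4,183.6). I'll check those two points against the pad.

```bash
python3 - <<'E'
from h import *
t=grab("top"); c=np.array([.4370,-.3976]); a=np.radians(-10.3); d=np.array([np.cos(a),np.sin(a)])
print(proj(t,[[*(c-.0165*d),.016],[*(c+.0445*d),.018],[*(c-.0165*d),.022]]))
E
```

```text
[[488.59033518 206.06262134]
 [491.72698043 185.00339628]
 [489.26677496 205.93900935]]
```

```bash
python3 -c "
from h import *
print(manip.job_done())"
```

```text
the job is handed in; nothing more can be done
None
```

The job is handed in: the spanner, clamp and boot each lie flat on their own outlines, off by about 1 to 2 mm in the last pictures. The canister stands upright on the tray between the tin and the fuse box without touching either, and the gripper is empty and clear. It took about 22 s of the 112 s allowed, and no verdict came back.

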